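Tip the test blocks into the open pot, bring it to the front and hold the turntable

TASK

Lift the tray by its bar handle so that all four clay test blocks slide off into the open pot on the turntable, and let the tray back down level. Then turn the turntable until the open pot faces the front pointer squarely, and hold the turntable still there: finish while still holding it with the fingers. Leave the mug, the bowl and the spatula where they are.

Things in the scene. Friction and masses are not known exactly. Their poses are not given: they have to be found in the camera images.
- base: dark steel foot of the turntable, fixed. Origin: on the turntable's vertical axis at table level. Its -x direction is the station's front: a thin upright pointer finger stands there beside the disc's rim (170 mm from the axis, 50 mm high, about flush with the disc's top).
- pointer_tip (a point): inner end of the front pointer, 154 mm from the axis, 47 mm above the table.
- wheel: aluminium turntable disc, 300 mm across, top face 45 mm above the table; origin on its axis, 31 mm above the table, z up. Turns both ways, over a full turn, with slight friction (0.04 N m), and stays where left. Fixed on it, 85 mm from the axis: the open pot at its +y; lidded white jars with a wooden knob (64 mm across, tops 108 mm above the table) at +x, -x, -y; between them four pegs.
- peg0 (a point): top centre of a plain round wooden finger peg fixed on the disc, by which it is turned or held: 14 mm across, 65 mm tall, top 110 mm above the table, 128 mm from the axis, 315 degrees counter-clockwise (seen from above) from the open pot.
- peg1 (a point): top centre of a plain round wooden finger peg fixed on the disc, by which it is turned or held: 14 mm across, 65 mm tall, top 110 mm above the table, 128 mm from the axis, 45 degrees counter-clockwise (seen from above) from the open pot.
- peg2 (a point): top centre of a plain round wooden finger peg fixed on the disc, by which it is turned or held: 14 mm across, 65 mm tall, top 110 mm above the table, 128 mm from the axis, 135 degrees counter-clockwise (seen from above) from the open pot.
- peg3 (a point): top centre of a plain round wooden finger peg fixed on the disc, by which it is turned or held: 14 mm across, 65 mm tall, top 110 mm above the table, 128 mm from the axis, 225 degrees counter-clockwise (seen from above) from the open pot.
- pot_mouth (a point): centre of the mouth of the open terracotta pot, the only pot without a lid: 116 mm across, 65 mm tall, wall 5 mm, rim 110 mm above the table. It is fixed on the disc and at the start stands under the tray's lip. z up.
- pot_mark (a point): point on the disc's rim straight outward from the open pot, 150 mm from the axis (small dark steel tab). The pot faces front when this point is beside the pointer.
- tray (a joint): tilt of the tipping tray in rad: 0 lying level on its stand, grows as the handle is raised, stop at 1.3. Light (lifting the handle takes about 3 N); let go, it sinks back to level by itself. Raised slowly, the blocks start to slide somewhere between 0.35 and 0.75.
- tray_hinge (a point): middle of the hinge line at the tray's open lip, over the open pot's outer edge: 122 mm above the table, 110 mm from the turntable's axis. At level, +y runs along the tray to the handle, straight away from that axis; x along the hinge line; z up (tilts with the tray). Steel tray 76 mm wide, 105 mm long, floor 4 mm, walls to 24 mm above the hinge line.
- tray_handle (a point): middle of the tray's handle: a round wooden bar, 10 mm across and 80 mm long, parallel to the hinge line, 145 mm along the tray from the hinge and 30 mm above it, so 152 mm above the table at level. It stands 40 mm clear of the tray's end wall, on two thin arms at its ends. It can turn in the fingers as the tray tilts.
- mug: bystander: loose terracotta mug, 76 mm across, 85 mm tall; origin at the centre of its underside.
- bowl: bystander: loose white bowl, 100 mm across, 45 mm tall; origin at the centre of its underside.
- spatula: bystander: loose spatula lying flat on the table; origin at its underside.
- piece0: loose chunky fired-clay test block, 22 x 18 x 14 mm, about 20 g, origin at the centre of its underside; starts lying in the tray.
- piece1: loose chunky fired-clay test block, 22 x 18 x 14 mm, about 20 g, origin at the centre of its underside; starts lying in the tray.
- piece2: loose chunky fired-clay test block, 22 x 18 x 14 mm, about 20 g, origin at the centre of its underside; starts lying in the tray.
- piece3: loose chunky fired-clay test block, 22 x 18 x 14 mm, about 20 g, origin at the centre of its underside; starts lying in the tray.

How it is judged:
By the outcome, as a careful person would: the job done as asked, in the order asked, and still so for the second after the job is handed in, while the arm keeps its last pose, push and grip.
It also fails if it takes over 56 s, if anything falls off the work surface, if the arm or the gripper's body presses on something with over 40 N, if the wrist force passes 120 N, or if a joint passes its speed limit or range.

ROBOT

A 6-joint arm with a two-finger parallel gripper is mounted at the origin on the work surface. World frame = base frame: x ahead of the robot, y to its left, z up, the work surface at z = 0. Lengths are in m, angles in degrees, forces in N, time in s.
With the tool pointing down it reaches from about 0.325 to 0.85 m from the base axis. Payload 15.5 kg.
Tool frame: the origin (TCP) lies at the very end of the fingers, on their centre line; the grasp point (between the pads) lies arm.grip_depth behind it (arm.grip_depth is the distance from the TCP to the grasp point, in m); z points along the fingers, y is the line along which they close (so a half turn about z gives the same grasp; the last joint's range is limited). The gripper opens to 91 mm and grips with 3 to 60 N. Pads are 32 mm wide; open, the fingers measure 118 mm over their backs; the gripper's body (76 mm by 178 mm) begins 60 mm behind the grasp point.
Start: joints at [70.502, 28.281, 77.091, -0, 74.628, -5.472], TCP at [0.151, 0.606, 0.214] pointing down, gripper open.
Joint ranges: [-166.48, 166.48], [-47.26, 123.95], [12.59, 153.08], [-70.14, 250.14], [6.76, 159.57], [-176.63, 176.63]. Speed limits (degrees/s): [108.29, 108.29, 147.25, 172.46, 172.46, 172.46].

INTERFACE

Orientations are given as a 3x3 rotation matrix whose columns are the frame's x, y, z axes.
In Python, from rig import arm gives the robot as it stands. Calls block until the motion is done:
- arm.move_to(position, orientation): joint-space move of the TCP to a pose.
- arm.move_l(position, orientation=None, feed=0.15): straight line of the TCP; orientation=None keeps the orientation; feed is the mean speed in m/s.
- arm.move_joints(angles): joint-space move.
- arm.grip(opening): finger opening in m; the grip force is fixed at half the most; returns when the fingers have stopped.
- arm.sleep(seconds).
- arm.solve_ik(position, orientation): joint angles nearest the present ones, or None.
- arm.snapshot(name): name is "scene" or "top"; returns the picture (420x560x3 uint8, red, green, blue); there is no depth.
- arm.get_calibration(name): a dict with "intrinsics" (3x3 intrinsics, pixels), "cam_to_world" (4x4, takes a point from camera to world coordinates). Camera axes: x right, y down, z forward; pixel columns grow to the right and rows downward; lengths in m; the calibration is good to about 2 mm. A picture is of the moment at which its call begins. get_calibration takes no time and is no camera call.
A pose or a line that the arm cannot do raises arm.Unreachable and nothing moves.
- arm.sign_off(): hands the job in; it is judged then, once.
Readings, each from a call of its own:
- arm.current_t(): time.
- arm.current_joint_positions(): joint angles.
- arm.current_dq(): joint speeds.
- arm.current_tau(): joint torques, N m.
- arm.current_ee_pos(): TCP position.
- arm.current_tool_rot(): TCP orientation.
- arm.current_force(): force on the tool from outside, world axes, zero at the start.
- arm.current_torque(): the same for the moment, N m.
- arm.current_width(): finger opening in m.
- arm.current_grasp_force(): force on a finger pad.
Only numpy, scipy, OpenCV 4.12 (cv2) and the standard library are available. Lean on these libraries where they do the work, as an engineer would, in place of code of your own. Each camera call takes 0.05 s, during which the arm holds its last target. There are 200 camera calls.

## Working session

There is one attempt and no reset: what is moved stays moved. The work goes in short steps, each a Python script; the robot and the scene stay as the last script left them, time stands still between calls to the robot, and variables do not carry over. Pictures are saved under pics/ and viewed, at most 13 in all, crops included, and the job is handed in when it is done.

```bash
ls; mkdir -p pics; python3 - <<'E'
from rig import arm
import cv2
for n in("scene","top"):
    cv2.imwrite(f"pics/{n}0.png",arm.snapshot(n)[:,:,::-1]); c=arm.get_calibration(n);print(c)
print(arm.grip_depth,arm.current_tool_rot(),arm.current_t(),arm.current_width())
E
```

```text
pics
{'intrinsics': array([[421.83222115,   0.        , 282.37101879],
       [  0.        , 421.83222115, 206.32538075],
       [  0.        ,   0.        ,   1.        ]]), 'cam_to_world': array([[ 0.03996969,  0.83314242, -0.55161231,  1.1466548 ],
       [ 0.99919144, -0.03092512,  0.02569259, -0.15197627],
       [ 0.00434691, -0.55219322, -0.83370484,  0.94160802],
       [ 0.        ,  0.        ,  0.        ,  1.        ]])}
{'intrinsics': array([[452.7422291 ,   0.        , 278.58712705],
       [  0.        , 452.7422291 , 208.75501169],
       [  0.        ,   0.        ,   1.        ]]), 'cam_to_world': array([[ 2.47885750e-03, -9.94699529e-01,  1.02794462e-01,
         4.49373367e-01],
       [-9.99866314e-01, -8.04030644e-04,  1.63312028e-02,
        -1.42747849e-01],
       [-1.61619899e-02, -1.02821202e-01, -9.94568545e-01,
         1.13351816e+00],
       [ 0.00000000e+00,  0.00000000e+00,  0.00000000e+00,
         1.00000000e+00]])}
0.0188 [[-9.70181894e-01  2.42377715e-01 -3.68340782e-04]
 [ 2.42377969e-01  9.70181373e-01 -1.01215564e-03]
 [ 1.12033395e-04 -1.07125276e-03 -9.99999420e-01]] 0.1 0.09098815130318805
```

View pics/scene0.png

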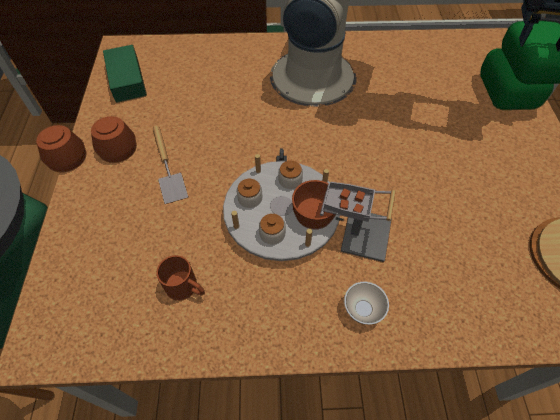

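View pics/top0.png

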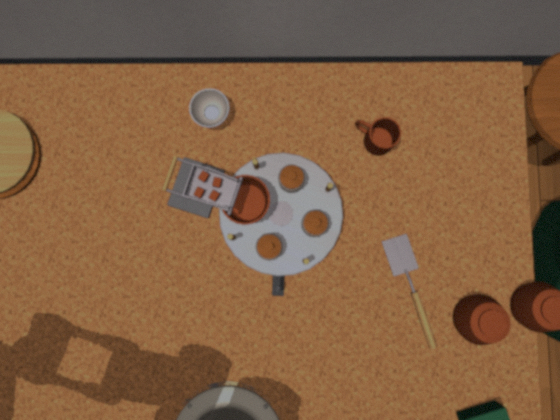

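The scene image shows the robot at the top, the disc centred near (281,208), the tray at (348,200) and the handle bar at (391,205). In the top image the disc is near (283,213), the pot at (247,200), the handle bar at (171,174) and the pointer at (278,285), towards the robot. I'll enlarge both around the station.

```bash
cat > h.py <<'E'
import numpy as np, cv2
from rig import arm
def ray(n,px,z):
    c=arm.get_calibration(n);T=c["cam_to_world"];d=T[:3,:3]@np.linalg.inv(c["intrinsics"])@np.r_[px,1.]
    return T[:3,3]+d*(z-T[2,3])/d[2]
def proj(n,p):
    c=arm.get_calibration(n);q=c["intrinsics"]@np.linalg.inv(c["cam_to_world"])[:3]@np.r_[p,1.]
    return q[:2]/q[2]
E
python3 - <<'E'
from h import *
t=cv2.imread("pics/top0.png");s=cv2.imread("pics/scene0.png")
a=cv2.resize(t[145:300,155:355],None,fx=4,fy=3.8,interpolation=cv2.INTER_CUBIC)
a=cv2.resize(t[150:300,155:355],None,fx=4,fy=4,interpolation=cv2.INTER_CUBIC)
b=cv2.resize(s[140:280,210:410],None,fx=4,fy=4,interpolation=cv2.INTER_CUBIC)
cv2.imwrite("pics/tc.png",a);cv2.imwrite("pics/sc.png",b)
E
```

```text
(no output)
```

View pics/tc.png

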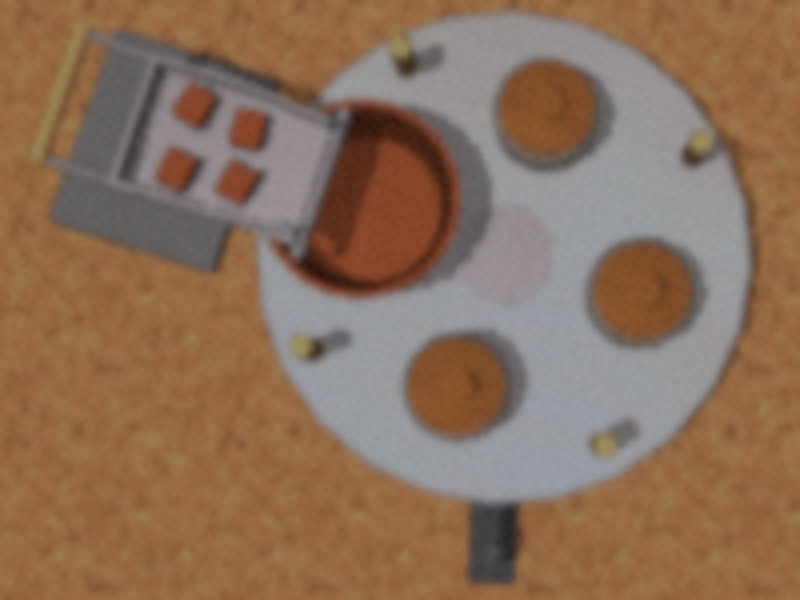

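View pics/sc.png

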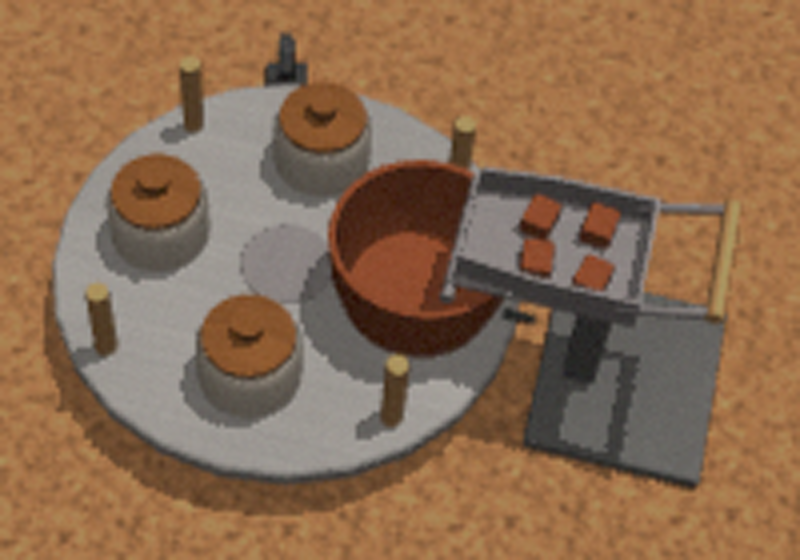

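The crops show four light peg tops: (400,43), (702,142), (603,445), (303,347) in the top crop and (397,364), (98,293), (190,65), (464,126) in the scene crop. The bar ends are at (83,30) and (40,158) in the top crop, and (733,205) and (715,315) in the scene crop. The pointer is at (493,540) in the top crop.

```bash
python3 - <<'E'
from h import *
np.set_printoptions(precision=4,suppress=True)
T=lambda u,v:(155+u/4,150+v/4); S=lambda u,v:(210+u/4,140+v/4)
pt=[ray("top",T(*p),.11) for p in[(400,43),(702,142),(603,445),(303,347)]]
ps=[ray("scene",S(*p),.11) for p in[(397,364),(98,293),(190,65),(464,126)]]
P=(np.array(pt)+ps)/2
for a,b in zip(pt,ps):print(a,b)
C=P.mean(0)[:2];print("C",C,np.mean(pt,0),np.mean(ps,0))
for p in P: print(np.hypot(*(p[:2]-C)),np.degrees(np.arctan2(*(p[:2]-C)[::-1])))
for n,f,q in(("top",T,[(83,30),(40,158)]),("scene",S,[(735,205),(715,318)])):
    e=[ray(n,f(*x),.154) for x in q];m=(e[0]+e[1])/2;d=e[0]-e[1];print("bar",e,m,np.linalg.norm(d),np.degrees(np.arctan2(d[1],d[0])),"from C",m[:2]-C,np.hypot(*(m[:2]-C)),np.degrees(np.arctan2(*(m[:2]-C)[::-1])))
for n,px,z in(("top",T(491,505),.04),("top",T(494,575),.0),("scene",S(286,40),.05)):
    q=ray(n,px,z);print("ptr",q,np.degrees(np.arctan2(*(q[:2]-C)[::-1])),np.hypot(*(q[:2]-C)))
# tilted-grasp reachability is checked later
E
```

```text
[ 0.6661 -0.0714  0.11  ] [ 0.666  -0.0679  0.11  ]
[ 0.6086 -0.2442  0.11  ] [ 0.6117 -0.239   0.11  ]
[ 0.4368 -0.1872  0.11  ] [ 0.4401 -0.184   0.11  ]
[ 0.4914 -0.0179  0.11  ] [ 0.496 -0.013  0.11 ]
C [ 0.5521 -0.1281] [ 0.5507 -0.1302  0.11  ] [ 0.5535 -0.126   0.11  ]
0.12809532699330128 27.136900441999977
0.12750885384512095 -62.922635790348075
0.12737431007285024 -153.1601936911724
0.1268496908690272 117.40349993956714
bar [array([0.6643, 0.1009, 0.154 ]), array([0.5929, 0.1227, 0.154 ])] [0.6286 0.1118 0.154 ] 0.07465358505306723 -16.998483451095332 from C [0.0765 0.2398] 0.2517311569354425 72.31150268443224
bar [array([0.5935, 0.1296, 0.154 ]), array([0.6689, 0.1045, 0.154 ])] [0.6312 0.117  0.154 ] 0.07946203968246852 161.53617707345867 from C [0.0791 0.2451] 0.25756657378366965 72.10919276553848
ptr [ 0.4001 -0.1232  0.04  ] 178.16318201171902 0.15206364086755692
ptr [ 0.3555 -0.1244  0.    ] 178.94411737354756 0.1966008589225697
ptr [ 0.3689 -0.1194  0.05  ] 177.29476484891737 0.18339874211733406
```

```bash
cat >> h.py <<'E'
C=np.array([.552,-.128]); A=np.radians(72.2); u=np.array([np.cos(A),np.sin(A)])
def R(ang): # closing axis y at world angle ang, tool down
    c,s=np.cos(ang),np.sin(ang); return np.array([[-s,c,0],[c,s,0],[0,0,-1.]])
G=arm.grip_depth
def handle(th):
    s=.110+.145*np.cos(th)-.030*np.sin(th)
    return np.r_[C+s*u,.122+.145*np.sin(th)+.030*np.cos(th)-G]
E
python3 - <<'E'
from h import *
np.set_printoptions(precision=4,suppress=True)
h0=handle(0)
for th in(0,.6,1.15): print(arm.solve_ik(handle(th),R(A)))
for a in(207,260,313,320):
    for o in(90,-90): print(a,o,arm.solve_ik(np.r_[C+.128*np.array([np.cos(np.radians(a)),np.sin(np.radians(a))]),.085],R(np.radians(a+o))))
arm.grip(.036)
arm.move_to(h0+[0,0,.05],R(A))
cv2.imwrite("pics/pre.png",cv2.resize(arm.snapshot("scene")[120:280,280:460,::-1],None,fx=3.5,fy=3.5,interpolation=cv2.INTER_CUBIC))
print(arm.current_ee_pos(),h0,arm.current_t(),arm.current_force())
E
```

```text
[  4.9867  34.1366  79.9872  -0.      65.8763 -67.2133]
[  1.3864  28.2108  77.9127  -0.      73.8765 -70.8136]
[ -5.0658  24.137   78.765   -0.      77.0979 -77.2658]
207 90 [-30.2185  27.2543 106.0602  -0.      46.6856  32.7815]
207 -90 [ -30.2185   27.2543  106.0602   -0.       46.6856 -147.2185]
260 90 [-31.4424  33.9551  90.3342  -0.      55.7108 -21.4424]
260 -90 [-31.4424  33.9551  90.3342  -0.      55.7108 158.5576]
313 90 [-24.1724  39.8671  76.6272  -0.      63.5057 -67.1724]
313 -90 [-24.1724  39.8671  76.6272  -0.      63.5057 112.8276]
320 90 [-22.9297  40.3311  75.5541  -0.      64.1147 -72.9297]
320 -90 [-22.9297  40.3311  75.5541  -0.      64.1147 107.0703]
[0.6298 0.1156 0.1833] [0.63   0.1148 0.1332] 3.5417 [ 0.5986  0.1372 -0.1044]
```

View pics/pre.png

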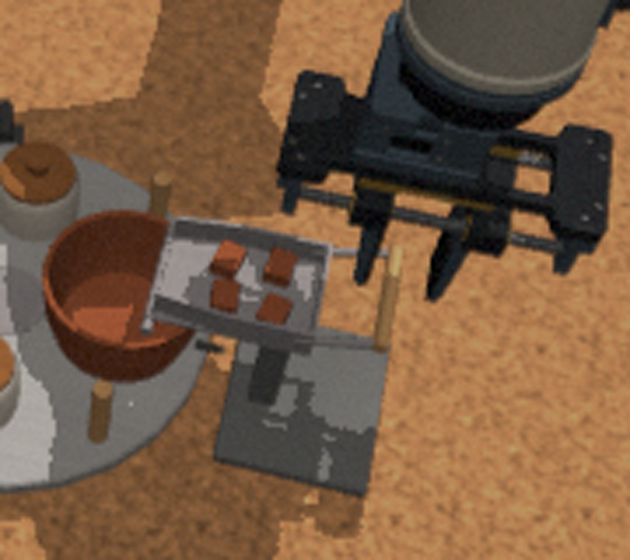

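The fingers are above the bar and straddle it: the tips are at about x 362 and 435, and the bar is at about x 392. I'll descend, grip and check.

```bash
python3 - <<'E'
from h import *
np.set_printoptions(precision=3,suppress=True)
arm.move_l(handle(0),R(A),feed=.06); print(arm.current_force())
arm.grip(.0); print(arm.current_width(),arm.current_grasp_force(),arm.current_force(),arm.current_ee_pos())
arm.move_l(handle(.12),feed=.03); print(arm.current_force(),arm.current_width(),arm.current_t())
cv2.imwrite("pics/g.png",cv2.resize(arm.snapshot("scene")[120:280,280:460,::-1],None,fx=3.5,fy=3.5,interpolation=cv2.INTER_CUBIC))
E
```

```text
[-0.051 -0.466  0.734]
0.009082432837810774 29.999613761901855 [1.373 7.634 0.156] [0.63  0.116 0.133]
[ 0.83   8.336 -0.625] 0.009512343490057409 5.7917
```

View pics/g.png

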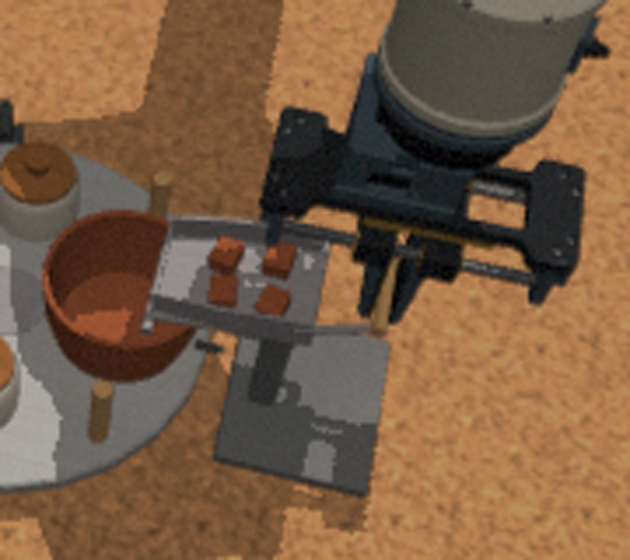

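The bar is gripped and the tray has started to tilt. I'll raise it slowly.

```bash
python3 - <<'E'
from h import *
np.set_printoptions(precision=2,suppress=True)
for th in np.arange(.25,1.16,.15):
    arm.move_l(handle(th),feed=.04); f=arm.current_force(); print(round(th,2),f,round(arm.current_width(),4),round(arm.current_t(),1))
    if np.linalg.norm(f)>45: break
arm.sleep(.6)
print(arm.current_t())
a=arm.snapshot("scene")[120:280,210:410,::-1];b=arm.snapshot("top")[150:280,155:325,::-1]
a=cv2.resize(a,(400,320));b=cv2.resize(b,(400,306))
cv2.imwrite("pics/up.png",np.hstack([a[:306],b]))
E
```

```text
0.25 [1.74 8.   1.9 ] 0.0095 6.5
0.4 [ 0.56 12.27  6.12] 0.009 7.2
0.55 [ 0.42 14.54  9.5 ] 0.0095 7.9
0.7 [-1.43 15.74 16.19] 0.0094 8.6
0.85 [-1.09 12.03 15.11] 0.0092 9.3
1.0 [-2.21  7.77 13.14] 0.0092 10.0
1.15 [-1.29  2.93  8.71] 0.0092 10.7
11.325
```

View pics/up.png

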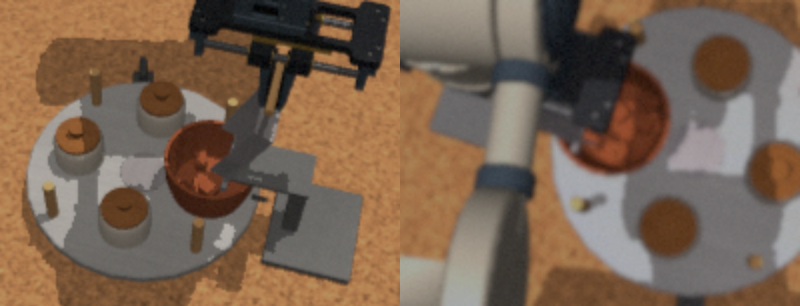

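The tray is steep and blocks are visible in the pot (scene, around (207,175)). I'll lower the tray level, release it, back off and look.

```bash
python3 - <<'E'
from h import *
np.set_printoptions(precision=2,suppress=True)
for th in(.95,.75,.55,.35,.18,.05,0):
    arm.move_l(handle(th),feed=.06)
print(arm.current_force(),arm.current_t())
arm.grip(.036); arm.sleep(.3); print(arm.current_force())
arm.move_l(handle(0)+[0,0,.09],feed=.12)
a=np.radians(207)
arm.move_to(np.r_[C+.128*np.array([np.cos(a),np.sin(a)]),.17],R(a+np.pi/2))
print(arm.current_t(),arm.current_ee_pos())
x=arm.snapshot("scene")[120:280,210:410,::-1];y=arm.snapshot("top")[145:300,155:355,::-1]
cv2.imwrite("pics/down.png",np.hstack([cv2.resize(x,(400,320))[:310],cv2.resize(y,(400,310))]))
E
```

```text
[ 4.81  3.72 -0.26] 15.3
[-0.92 -0.19 -1.25]
18.6917 [ 0.44 -0.19  0.17]
```

View pics/down.png

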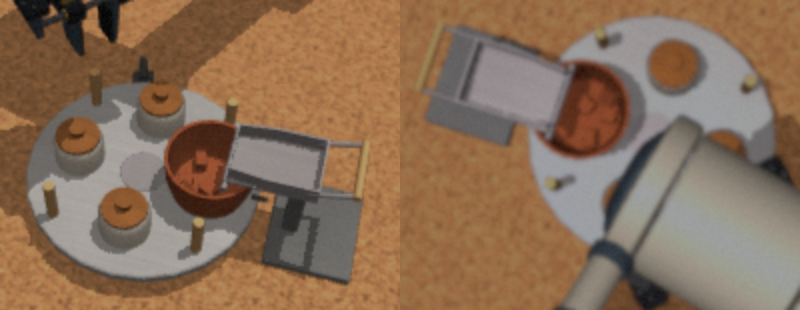

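The tray is empty and level, and the blocks are in the pot. The fingers are above peg2. Next I'll grip it and turn the disc by about 105.6°.

```bash
cat >> h.py <<'E'
def peg(deg,z=.083):
    a=np.radians(deg); return np.r_[C+.128*np.array([np.cos(a),np.sin(a)]),z],R(a+np.pi/2)
E
python3 - <<'E'
from h import *
np.set_printoptions(precision=2,suppress=True)
arm.move_l(*peg(207),feed=.08); print(arm.current_force())
arm.grip(0); print(arm.current_width(),arm.current_force())
for d in np.linspace(207,312.6,13)[1:]:
    arm.move_l(*peg(d),feed=.06); f=arm.current_force(); print(round(d,1),f,round(arm.current_width(),4))
    if np.linalg.norm(f)>40: break
arm.sleep(.3);print(arm.current_t())
s=arm.snapshot("scene")[:,:,::-1];t=arm.snapshot("top")[:,:,::-1]
cv2.imwrite("pics/s3.png",s);cv2.imwrite("pics/t3.png",t)
cv2.imwrite("pics/turned.png",np.hstack([cv2.resize(s[130:230,230:360],None,fx=3,fy=4,interpolation=2),cv2.resize(t[200:300,225:355],None,fx=3,fy=4,interpolation=2)]))
E
```

```text
[ 0.63 -0.51 -0.23]
0.012938831592970221 [-1.2  -0.98  3.54]
215.8 [2.33 1.64 3.88] 0.0128
224.6 [3.6  4.16 3.71] 0.013
233.4 [5.73 7.25 5.02] 0.0131
242.2 [4.39 7.86 6.23] 0.0133
251.0 [ 4.43 10.69  8.38] 0.0131
259.8 [ 2.15 11.56  8.82] 0.0132
268.6 [ 1.55 10.    9.24] 0.0133
277.4 [-0.16 12.09 11.21] 0.0134
286.2 [-3.07 11.02 12.52] 0.0135
295.0 [-4.2  10.67 12.4 ] 0.0128
303.8 [-5.55 10.67 14.08] 0.0133
312.6 [-8.09  8.76 13.11] 0.0132
26.5167
```

View pics/turned.png

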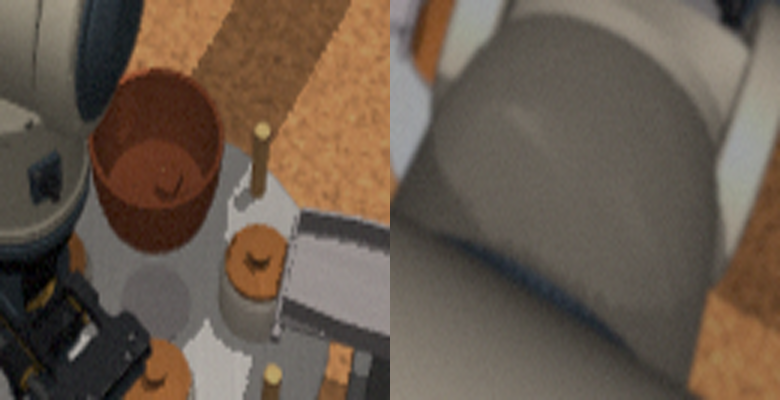

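The pot now faces the robot, but the arm hides the pointer in both views. Peg0's top is at crop (262,130) and peg3's at (272,373). I'll measure the front angle from the first top image, and the present disc angle from the pegs in the scene view.

```bash
python3 - <<'E'
from h import *
np.set_printoptions(precision=4,suppress=True)
ang=lambda v:np.degrees(np.arctan2(v[1],v[0]))
t=cv2.imread("pics/top0.png");s0=cv2.imread("pics/scene0.png");s3=cv2.imread("pics/s3.png")
def blobs(n,im,seeds,z=.11):
    # peg-top: yellowish light pixels near the seed
    h=cv2.cvtColor(im,cv2.COLOR_BGR2HSV).astype(int); out=[]
    for x,y in seeds:
        x0,y0=int(round(x))-4,int(round(y))-4; w=h[y0:y0+9,x0:x0+9]
        m=(w[...,1]>60)&(w[...,2]>.8*np.percentile(w[...,2][w[...,1]>60],97))
        yy,xx=np.nonzero(m); out.append(ray(n,(x0+xx.mean(),y0+yy.mean()),z)[:2])
        print(n,(round(x,1),round(y,1)),(round(x0+xx.mean(),1),round(y0+yy.mean(),1)),m.sum())
    return np.array(out)
T=lambda u,v:(155+u/4,150+v/4); S=lambda u,v:(210+u/4,140+v/4)
Pt=blobs("top",t,[T(400,43),T(702,142),T(603,445),T(303,347)])
Ps=blobs("scene",s0,[S(397,364),S(98,293),S(190,65),S(464,126)])
P3=blobs("scene",s3,[(317.3,162.5),(320.7,223.25)])
def pose(P,degs):
    # rigid least squares: p = C + .128*rot(phi)*e ; phi = pot angle
    e=.128*np.exp(1j*np.radians(degs)); z=P[:,0]+1j*P[:,1]
    r=np.vdot(e-e.mean(),z-z.mean()); r/=abs(r); c=z.mean()-r*e.mean()
    return np.array([c.real,c.imag]),np.degrees(np.angle(r)),abs(z-c-r*e)*1e3
Ct,at,r=pose(Pt,[-45,225,135,45]);print("top",Ct,at,r)
Cs,as_,r=pose(Ps,[-45,225,135,45]);print("scene",Cs,as_,r)
c3,a3,r=pose(P3,[-45,225]);print("now",c3,a3,r, [ang(p-Cs) for p in P3],"pot by each",ang(P3[0]-Cs)+45,ang(P3[1]-Cs)+135)
# pointer in top: dark mask below disc
w=t[276:297,265:295].astype(int).max(2)
for r_ in range(0,21,3):
    x=np.nonzero(w[r_]<85)[0]; print(276+r_,265+x.mean() if len(x) else None,len(x))
yy,xx=np.nonzero(w<85); px=(265+xx.mean(),276+yy.mean())
for z in(.0,.02,.05):
    q=ray("top",px,z)[:2]; print("ptr",q,ang(q-Ct))
g=cv2.cvtColor(t,cv2.COLOR_BGR2HSV); m=((g[...,1]<50)&(g[...,2]>100)).astype(np.uint8)
m[:,:225]=0; k=max(cv2.findContours(m,0,1)[0],key=cv2.contourArea); k=k[(k[:,0,0]>255)]
print(cv2.fitEllipse(cv2.convexHull(k)),ray("top",cv2.fitEllipse(cv2.convexHull(k))[0],.045))
E
```

```text
top (255.0, 160.8) (np.float64(254.2), np.float64(159.7)) 42
top (330.5, 185.5) (np.float64(330.2), np.float64(184.8)) 24
top (305.8, 261.2) (np.float64(305.8), np.float64(260.7)) 23
top (230.8, 236.8) (np.float64(229.9), np.float64(236.0)) 20
scene (309.2, 231.0) (np.float64(309.0), np.float64(230.6)) 19
scene (234.5, 213.2) (np.float64(233.8), np.float64(212.4)) 20
scene (257.5, 156.2) (np.float64(258.2), np.float64(155.0)) 59
scene (326.0, 171.5) (np.float64(326.6), np.float64(170.7)) 50
scene (317.3, 162.5) (np.float64(317.9), np.float64(162.7)) 16
scene (320.7, 223.2) (np.float64(320.7), np.float64(223.0)) 22
top [ 0.5525 -0.1291] 72.14188067531127 [2.5153 0.7963 0.7021 1.1863]
scene [ 0.551  -0.1257] 71.61256078126253 [0.416  1.208  0.9286 0.1427]
now [ 0.5518 -0.1257] 177.09957813194862 [0.9793 0.9793] [np.float64(131.53411474124897), np.float64(42.18133006828732)] pot by each 176.53411474124897 177.1813300682873
276 281.5 4
279 278.0 11
282 278.5 12
285 278.0 11
288 278.0 11
291 277.5 10
294 277.5 10
ptr [ 0.3766 -0.1232] 178.10156618824513
ptr [ 0.3779 -0.1236] 178.20042677370193
ptr [ 0.3798 -0.1241] 178.35149428494037
((282.85455322265625, 214.46368408203125), (117.56715393066406, 122.12239074707031), 14.017909049987793) [ 0.548  -0.1352  0.045 ]
```

The disc is at about 177.5° and the front at about 178.2°, each to about 1°. There is time for a direct check, so I'll let go, swing the arm clear, look at the mark against the pointer, then regrip and trim.

```bash
python3 - <<'E'
from h import *
arm.grip(.04); p,r=peg(312.6); arm.move_l(p+[0,0,.11],feed=.2)
j=np.array(arm.current_joint_positions()); np.save("j.npy",j); j2=j.copy(); j2[0]=40
arm.move_joints(j2); print(arm.current_t())
s=arm.snapshot("scene")[:,:,::-1];t=arm.snapshot("top")[:,:,::-1]
cv2.imwrite("pics/s4.png",s);cv2.imwrite("pics/t4.png",t)
cv2.imwrite("pics/clear.png",cv2.resize(t[150:300,195:355],None,fx=4,fy=4,interpolation=2))
E
```

```text
30.4583
```

View pics/clear.png

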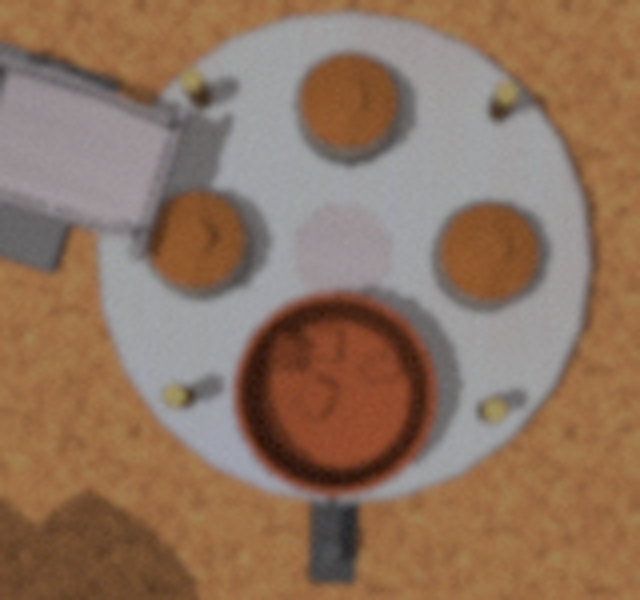

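The arm is clear. All four blocks are in the pot, whose rim centre is at about (336,393). The pointer is at (333,540), the disc centre is near (344,250), and the peg tops are at (190,82), (507,93), (493,410) and (177,395).

```bash
python3 - <<'E'
from h import *
np.set_printoptions(precision=4,suppress=True)
ang=lambda v:np.degrees(np.arctan2(v[1],v[0]))
t=cv2.imread("pics/t4.png"); T=lambda u,v:(195+(u+.5)/4-.5,150+(v+.5)/4-.5)
P=np.array([ray("top",T(*p),.11)[:2] for p in[(177,395),(190,82),(507,93),(493,410)]])
e=.128*np.exp(1j*np.radians([-45,225,135,45])); z=P[:,0]+1j*P[:,1]
r=np.vdot(e,z-z.mean());c=z.mean();r/=abs(r);Cc=np.array([c.real,c.imag]);print("pegs C",Cc,np.degrees(np.angle(r)),abs(z-c-r*e)*1e3)
g=cv2.cvtColor(t,cv2.COLOR_BGR2HSV); m=((g[...,1]>110)&((g[...,0]<10)|(g[...,0]>170))).astype(np.uint8)
m[:221]=0;m[276:]=0;m[:,:250]=0;m[:,308:]=0
k=max(cv2.findContours(m,0,1)[0],key=cv2.contourArea);el=cv2.fitEllipse(cv2.convexHull(k));q=ray("top",el[0],.11)[:2]
print("pot",el,q,np.hypot(*(q-Cc)),ang(q-Cc))
w=t[277:296,265:295].astype(int).max(2);yy,xx=np.nonzero(w<85)
for zz in(.0,.05):
    p=ray("top",(265+xx.mean(),277+yy.mean()),zz)[:2]; print("ptr",p,ang(p-Cc))
g=((g[...,1]<60)&(g[...,2]>95)).astype(np.uint8)
pl=[]
for row in range(214,240,3):
    x=np.nonzero(g[row,215:350])[0]+215; pl.append((x[0],x[-1]))
print(pl)
E
```

```text
pegs C [ 0.5511 -0.1292] 177.6856402008453 [1.7254 1.036  0.4136 1.4705]
pot ((278.63433837890625, 247.93814086914062), (49.136016845703125, 49.7844123840332), 48.148841857910156) [ 0.4664 -0.1263] 0.08476517660889711 178.03298689042973
ptr [ 0.3761 -0.1232] 178.04126071057138
ptr [ 0.3794 -0.1241] 178.29189249023787
[(np.int64(219), np.int64(342)), (np.int64(220), np.int64(342)), (np.int64(220), np.int64(341)), (np.int64(220), np.int64(341)), (np.int64(220), np.int64(340)), (np.int64(221), np.int64(340)), (np.int64(222), np.int64(339)), (np.int64(223), np.int64(338)), (np.int64(224), np.int64(337))]
```

The pot is at about 177.9° and the front at about 178.15°. I'll regrip and trim by +0.3°.

```bash
python3 - <<'E'
from h import *
arm.move_joints(np.load("j.npy"))
arm.move_l(*peg(312.6),feed=.12); arm.grip(0); arm.move_l(*peg(312.9),feed=.03); arm.sleep(.5)
print(arm.current_t(),arm.current_width(),arm.current_grasp_force(),arm.current_force())
s=arm.snapshot("scene")[:,:,::-1]; a=cv2.imread("pics/s3.png")
cv2.imwrite("pics/fin.png",np.hstack([cv2.resize(i[130:230,230:360],None,fx=3,fy=4,interpolation=2) for i in(a,s)]))
E
```

```text
35.4333 0.013183584149104756 30.000933408737183 [-1.20305031  0.74297955  5.30601023]
```

View pics/fin.png

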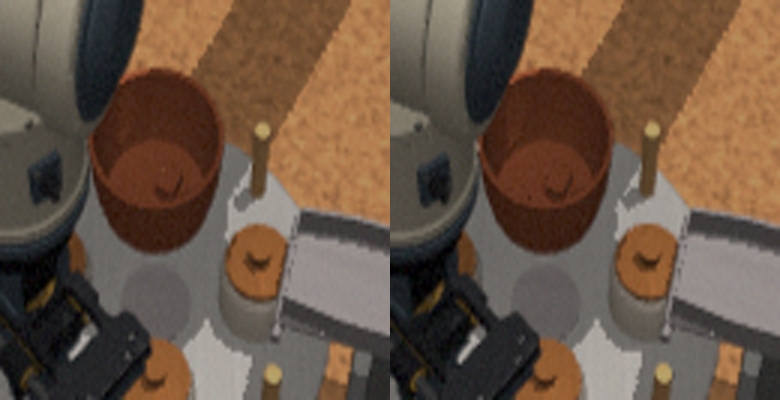

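The disc and pot are where they were before the regrip (peg top at (652-390,130), as before), the peg is held at 30 N and the tray is level. I'm handing in.

```bash
python3 -c "
from rig import arm
print(arm.sign_off())"
```

```text
the job is handed in; nothing more can be done
None
```

I handed the job in at about 35 s: all four blocks are in the open pot, the tray is back down level, and the pot faces the front pointer to within about 1° by camera measurement, with the fingers still gripping a peg.

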